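# Pack the cutters into the cantilever case and clip it shut

## Robot

A 6-joint arm with a two-finger parallel gripper is mounted at the origin on the work surface. World frame = base frame: x ahead of the robot, y to its left, z up, the work surface at z = 0. Lengths are in m, angles in rad, forces in N, time in s.
With the tool pointing down it reaches from about 0.35 to 0.775 m from the base axis. Payload 7.3 kg.
Tool frame: the origin (TCP) lies on the mounting face of the last link; the fingertips stand 178 mm ahead of it and the grasp point (between the pads) lies 159 mm ahead of it (robot.tcp_to_tips is the distance from the TCP to the fingertips, in m); z points along the fingers, y is the direction in which the jaws open and shut (so a half turn about z gives the same grasp; the last joint's range is limited). The gripper opens to 92 mm and grips with 3 to 60 N. Pads are 19 mm wide; open, the fingers measure 130 mm over their backs; the gripper's body (75 mm by 190 mm) begins 47 mm behind the grasp point.
Start: joints at [-1.401, 0.342, 1.524, -0, 1.275, -0.146], TCP at [0.163, -0.499, 0.405] pointing down, gripper open.
Joint ranges: [-2.53, 2.53], [-0.77, 2.02], [0.04, 2.7], [-1, 4.14], [0.28, 2.66], [-3.11, 3.11]. Speed limits (rad/s): [2.57, 2.57, 3.14, 3.14, 3.14, 3.14].

## Interface

Orientations are given as [roll, pitch, yaw] about the fixed x, y, z axes, in that order (R = Rz(yaw) Ry(pitch) Rx(roll)).
In Python, from cell import robot, viewer gives the robot as it stands.
- The arm moves only by the shell command python3 -m creep 'ROWS' [OPENING] [FORCE]. ROWS is JSON, a list that holds one entry, the list of rows, each a list of 6 numbers: the shift along the world's x, y, z in mm, then the turn, a rotation vector about the world's x, y, z in degrees. A call has 1 to 5 rows; each row shifts and turns the pose as measured when the row begins; what a row does not reach is not made up. A row lasts 1/12 s, in which the tool goes at most 41.7 mm and 7.16 degrees, less where a joint would pass 70% of its speed; a pose out of reach is approached as far as the arm can. A call with a gripper value outside its range is refused whole. OPENING is the closure, from -1 (fully open) to 1 (shut), set as the call begins (- or left out, the last holds). The fingers move at their own pace and stop on an object; FORCE is the grip in N (left out, the last holds). Time passes only in rows, so rows that do not move let the fingers close. It gives the time, the measured TCP pose, the force and the opening at its end, in the units of the state.
- robot.observe(): the state, without advancing time (a new reading comes with each control period).
- viewer.read_camera(name): name is "scene" or "side" or "wrist"; returns the picture (384x512x3 uint8, blue, green, red); there is no depth.
- viewer.camera_model(name): a dict with "fx", "fy", "cx", "cy" (pixels), "pose" (4x4, takes a point from camera to world coordinates); the wrist camera has in their place "mount" (4x4, takes a point from camera to tool coordinates, whose origin is the TCP and whose axes are the flange's). Camera axes: x right, y up, looking along -z (the intrinsics and any distortion apply to the point x, -y, -z); pixel columns grow to the right and rows downward; lengths in m; the calibration is good to about 2 mm. The wrist camera is an equidistant fisheye: a pixel r from the principal point sees the ray r / f radians off the axis. A picture is of the moment at which its call begins: read the wrist's pose just before it. camera_model takes no time and is no camera call.
- robot.hand_in(): hands the job in, once; it reports no verdict.
The state is a dict: "time": time; "qpos": joint angles; "qvel": joint speeds; "joint_efforts": joint torques, N m; "tool_pos": TCP position; "tool_rot": TCP orientation; "contact_force": force on the tool from outside, world axes, zero at the start; "torque": the same for the moment, N m; "opening": finger opening in m.
Only numpy, scipy, OpenCV 4.12 (cv2) and the standard library are available. Lean on these libraries where they do the work, as an engineer would, in place of code of your own. Each camera call takes 0.05 s, during which the arm holds its last target. There are 200 camera calls.

## Task

Pack up the decorator's case: swing its top tray all the way up and over, put every cutter that is on the baking tray into the compartment underneath, then swing the tray back down until it is fully home and press both orange clips down until they snap shut. Do not snap a clip while the tray is up, and leave the jar, the timer and the other things on the table where they are.

Things in the scene. Friction and masses are not known exactly. Their poses are not given: they have to be found in the camera images.
- compartment (a point): Centre of the lower compartment's floor, 6 mm above the table. Axes: x along the blue case's 300 mm side, y from front (orange clips) to rear, z up. The case is fixed. Inside 288 (x) x 174 (y) mm, open above, 6 mm walls whose tops are 74 mm above the floor; the lowered tray closes it there. A cutter fits upright or on its side, but not two stacked.
- tray_handle (a point): Middle of the tray's blue bar handle, a bar along the case's x, 14 mm thick, 110 mm free between its posts, 32 mm over the tray's rim, 140 mm above the compartment floor when the tray is down. The tray (white, 300 x 186 x 34 mm) stays level; with q = tray_swing the handle moves 135 mm x (cos 0.349 - cos(0.349+q)) to the rear and 135 mm x (sin(0.349+q) - sin 0.349) up.
- tray_swing (a joint): Swing of the straps that carry the white top tray, rad: 0 tray down on the case, 2.09 fully up and over (230 mm to the rear, 41 mm higher), clear of the compartment. Stiff rivets: lifting takes some 7 to 10 N at the handle; let go part-way it stays about there or sinks slowly, and when over it stays. Push it lightly to be sure that it is home.
- clip_left_pad (a point): Top of the thumb rib (44 mm wide, 8 mm deep) at the free end of the orange clip near the case's -x end. The clip is a flap hinged on the tray's front edge; hinge line along the case's x, 42 mm nearer the case and 10 mm below this point. Open, it stands out level; it swings down until it hangs against the case's front wall. The space below it is free.
- clip_left (a joint): Angle of that clip, rad: 0 open, 1.5 snapped shut. Over-centre spring: pressing the rib straight down resists with a peak of about 8 N near 0.4 to 0.5 rad, then less and less until 0.75 rad (rib about 30 mm lower), where it snaps shut by itself; let go earlier and it springs back open.
- clip_right_pad (a point): Top of the thumb rib (44 mm wide, 8 mm deep) at the free end of the orange clip near the case's +x end. The clip is a flap hinged on the tray's front edge; hinge line along the case's x, 42 mm nearer the case and 10 mm below this point. Open, it stands out level; it swings down until it hangs against the case's front wall. The space below it is free.
- clip_right (a joint): Angle of that clip, rad: 0 open, 1.5 snapped shut. Over-centre spring: pressing the rib straight down resists with a peak of about 8 N near 0.4 to 0.5 rad, then less and less until 0.75 rad (rib about 30 mm lower), where it snaps shut by itself; let go earlier and it springs back open.
- round_1_mid (a point): Centre (half-way up) of a round steel cutter, 60 mm across, red knob; own z runs up through the knob. 64 mm high in all: body 28 mm high, thin stem, then knob 28 mm across and 20 mm high whose centre is 22 mm above this point. About 0.14 kg. May be absent.
- square_1_mid (a point): Centre (half-way up) of a square steel cutter, 54 x 54 mm, yellow knob; own z runs up through the knob. 64 mm high in all: body 28 mm high, thin stem, then knob 28 mm across and 20 mm high whose centre is 22 mm above this point. About 0.14 kg. May be absent.
- oblong_1_mid (a point): Centre (half-way up) of an oblong steel cutter, 68 mm (own x) x 42 mm (own y), green knob; own z runs up through the knob. 64 mm high in all: body 28 mm high, thin stem, then knob 28 mm across and 20 mm high whose centre is 22 mm above this point. About 0.14 kg. May be absent.
- round_2_mid (a point): Centre (half-way up) of a round steel cutter, 60 mm across, red knob; own z runs up through the knob. 64 mm high in all: body 28 mm high, thin stem, then knob 28 mm across and 20 mm high whose centre is 22 mm above this point. About 0.14 kg. May be absent.
- square_2_mid (a point): Centre (half-way up) of a square steel cutter, 54 x 54 mm, yellow knob; own z runs up through the knob. 64 mm high in all: body 28 mm high, thin stem, then knob 28 mm across and 20 mm high whose centre is 22 mm above this point. About 0.14 kg. May be absent.
- oblong_2_mid (a point): Centre (half-way up) of an oblong steel cutter, 68 mm (own x) x 42 mm (own y), green knob; own z runs up through the knob. 64 mm high in all: body 28 mm high, thin stem, then knob 28 mm across and 20 mm high whose centre is 22 mm above this point. About 0.14 kg. May be absent.
- sprinkles: Bystander, stays where it is: small jar with blue cap, 44 mm across, 65 mm high, standing among the cutters. Origin at the centre of its underside.
- timer: Bystander, stays where it is: white kitchen timer, 50 x 22 x 50 mm high, standing among the cutters. Origin at the centre of its underside.
- bowl: Bystander, stays where it is: steel mixing bowl, 170 mm across. Origin at the centre of its underside.
- scraper: Bystander, stays where it is: bench scraper lying on the table. Origin at the centre of its underside.
- jug: Bystander, stays where it is: white measuring jug, 90 mm across, 110 mm high. Origin at the centre of its underside.
- extract: Bystander, stays where it is: amber bottle, 120 mm high. Origin at the centre of its underside.
- cup: Bystander, stays where it is: small white egg-wash cup, 56 mm across, 60 mm high. Origin at the centre of its underside.
Not all that is in view belongs to the job. What is shaped like the part that bears round_1_mid but pink, purple or turquoise is not meant.

How it is judged:
On the way, in this order (a step that is already met when the one before it is completed fails the run):
1. the tray is swung fully up and over (more than 1.9 rad) (value of joint tray_swing above 1.9 rad), for 0.2 s.
2. every cutter lies in the lower compartment (x of round_1_mid in the frame of compartment between -0.14 and 0.14 m and y of round_1_mid in the frame of compartment between -0.085 and 0.085 m and z of round_1_mid in the frame of compartment between 0 and 0.055 m and x of square_1_mid in the frame of compartment between -0.14 and 0.14 m and y of square_1_mid in the frame of compartment between -0.085 and 0.085 m and z of square_1_mid in the frame of compartment between 0 and 0.055 m and x of oblong_1_mid in the frame of compartment between -0.14 and 0.14 m and y of oblong_1_mid in the frame of compartment between -0.085 and 0.085 m and z of oblong_1_mid in the frame of compartment between 0 and 0.055 m and x of round_2_mid in the frame of compartment between -0.14 and 0.14 m and y of round_2_mid in the frame of compartment between -0.085 and 0.085 m and z of round_2_mid in the frame of compartment between 0 and 0.055 m and x of square_2_mid in the frame of compartment between -0.14 and 0.14 m and y of square_2_mid in the frame of compartment between -0.085 and 0.085 m and z of square_2_mid in the frame of compartment between 0 and 0.055 m and x of oblong_2_mid in the frame of compartment between -0.14 and 0.14 m and y of oblong_2_mid in the frame of compartment between -0.085 and 0.085 m and z of oblong_2_mid in the frame of compartment between 0 and 0.055 m), for 0.2 s.
3. the tray is down, fully home (within 0.05 rad) (value of joint tray_swing below 0.05 rad), for 0.2 s.
4. both clips have snapped shut (past 1.35 rad of 1.5) (value of joint each of clip_left, clip_right above 1.35 rad), for 0.2 s.
At the end, for the whole second after the job is handed in: Every cutter present rests in the lower compartment (its centre inside the walls and less than 55 mm above the floor), the tray is down within 0.05 rad, both clips are past 1.35 rad, and the robot has let go (all of step 2 and all of step 4 and value of joint tray_swing below 0.05 rad); the robot touches nothing.
It fails at once if a clip was snapped over while the tray was not down (value of joint tray_swing above 0.15 rad and value of joint any of clip_left, clip_right above 1 rad).
It fails at once if a bystander was pushed more than 60 mm away or knocked over (distance of any of sprinkles, timer, bowl, scraper, jug, extract, cup from where it was at the start of the episode above 0.06 m or angle between any of sprinkles, timer, bowl, jug, extract, cup's own z axis and vertical above 0.6 rad).
Of round_1, square_1, oblong_1, round_2, square_2, oblong_2 only 4 to 6 are there at a start; the rules pass over those that are not, and their reading is None.
At some moment in a run one of round_1, square_1, oblong_1, round_2, square_2, oblong_2 may be knocked a few centimetres aside while the robot is not near it.
Once in a run the grip may slacken for a moment while it holds something.
It also fails if it takes over 208 s, if anything falls off the work surface, if the arm or the gripper's body presses on something with over 40 N, if the wrist force passes 120 N, or if a joint passes its speed limit or range.

## Working session

There is one attempt and no reset: what is moved stays moved. The work goes in short steps, Python scripts to look and compute and a shell command to move; the robot and the scene stay as the last step left them, time stands still between calls to the robot, and variables do not carry over. Pictures are saved under pics/ and viewed, about 12 in all and at most 16, crops included, and the job is handed in when it is done.

```bash
ls; mkdir -p pics
cat > h.py <<'E'
import numpy as np,cv2
from cell import robot,viewer
from scipy.spatial.transform import Rotation as R
def snap(n,f):
    s=robot.observe(); im=viewer.read_camera(n); cv2.imwrite('pics/'+f+'.png',im); return s,im
def ray(n,u,v,s=None):
    m=viewer.camera_model(n)
    x=np.array([(u-m['cx']),(v-m['cy'])])
    if n=='wrist':
        r=np.hypot(*x)/m['fx']; d=x/np.hypot(*x)*np.sin(r); d=np.array([d[0],-d[1],-np.cos(r)])
        T=np.eye(4);T[:3,:3]=R.from_euler('xyz',s['tool_rot']).as_matrix();T[:3,3]=s['tool_pos'];P=T@np.array(m['mount'])
    else:
        d=np.array([x[0]/m['fx'],-x[1]/m['fy'],-1]);P=np.array(m['pose'])
    return P[:3,3],P[:3,:3]@d
def at(n,u,v,z,s=None):
    o,d=ray(n,u,v,s); return o+d*(z-o[2])/d[2]
def proj(n,p,s=None):
    m=viewer.camera_model(n)
    if n=='wrist':
        T=np.eye(4);T[:3,:3]=R.from_euler('xyz',s['tool_rot']).as_matrix();T[:3,3]=s['tool_pos'];P=T@np.array(m['mount'])
    else: P=np.array(m['pose'])
    c=P[:3,:3].T@(np.array(p)-P[:3,3]); 
    if n=='wrist':
        r=np.hypot(c[0],c[1]);t=np.arctan2(r,-c[2]);return m['cx']+m['fx']*t*c[0]/r, m['cy']-m['fx']*t*c[1]/r
    return m['cx']+m['fx']*c[0]/-c[2], m['cy']+m['fy']*c[1]/c[2]
E
python3 - <<'E'
from h import *
for n in ['scene','side','wrist']:
    s,im=snap(n,n+'0'); m=viewer.camera_model(n); print(n,{k:(np.round(v,3).tolist()) for k,v in m.items() if not isinstance(v,str)})
print(s)
a=[cv2.imread(f'pics/{n}0.png') for n in ['scene','side']]
cv2.imwrite('pics/c0.png',cv2.resize(a[0],(800,600),interpolation=cv2.INTER_CUBIC))
cv2.imwrite('pics/d0.png',cv2.resize(a[1],(800,600),interpolation=cv2.INTER_CUBIC))
E
```

```text
pics
scene {'fx': 466.862, 'fy': 466.862, 'cx': 261.796, 'cy': 188.967, 'pose': [[0.593, -0.448, 0.67, 1.43], [0.805, 0.333, -0.491, -0.673], [-0.003, 0.83, 0.558, 0.858], [0.0, 0.0, 0.0, 1.0]]}
side {'fx': 357.21, 'fy': 357.21, 'cx': 258.989, 'cy': 190.676, 'pose': [[-0.746, 0.51, -0.428, 0.044], [-0.666, -0.584, 0.464, 0.512], [-0.013, 0.631, 0.776, 0.949], [0.0, 0.0, 0.0, 1.0]]}
wrist {'fx': 297.319, 'fy': 297.319, 'cx': 255.727, 'cy': 190.774, 'mount': [[-0.0, 0.952, 0.305, 0.083], [1.0, 0.0, -0.001, -0.0], [-0.001, 0.305, -0.952, 0.02], [0.0, 0.0, 0.0, 1.0]]}
{'time': 0.1, 'qpos': array([-1.40099331e+00,  3.42670207e-01,  1.52491900e+00, -3.66947203e-05,
        1.27537966e+00, -1.46009630e-01]), 'qvel': array([ 1.47680129e-05, -2.39298411e-03, -2.73583937e-03, -1.09673291e-03,
        5.51548030e-04, -6.98377989e-04]), 'joint_efforts': array([ 7.39341267e-04, -4.32005489e+01, -2.44695157e+01,  7.18560931e-02,
        5.26295824e-02, -4.97300948e-05]), 'tool_pos': array([ 0.16305136, -0.4989182 ,  0.40410625]), 'tool_rot': array([-3.14022597e+00, -1.65510617e-04,  3.15823237e-01]), 'contact_force': array([-0.33492013,  0.61570967, -0.39957388]), 'torque': array([-0.01722417, -0.03898806, -0.04954421]), 'opening': 0.09178944490949303}
```

View pics/c0.png

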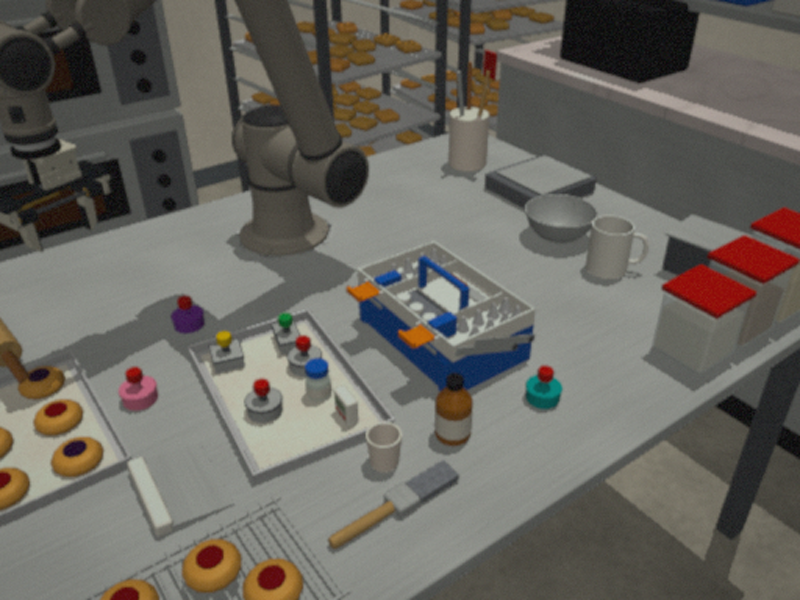

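View pics/d0.png

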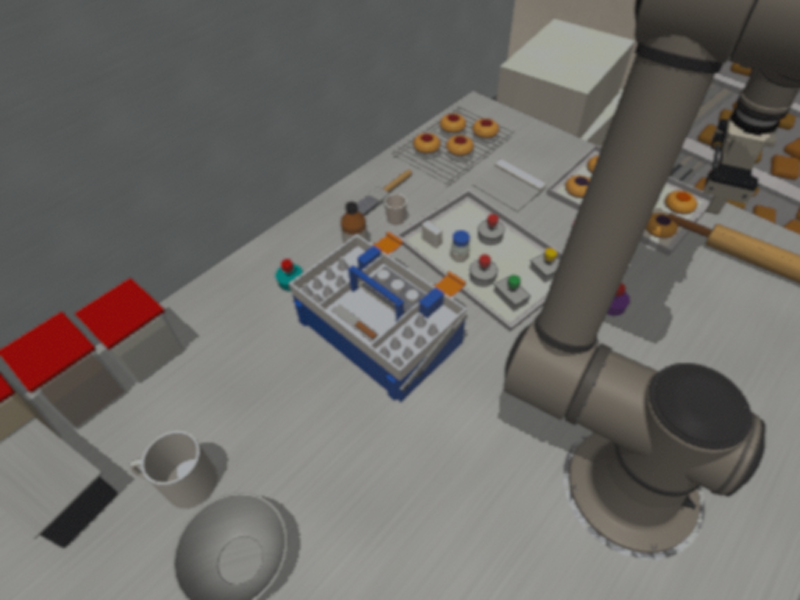

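Scene view (800-wide): four cutters on the baking tray: yellow square (224,343), green oblong (285,323), red rounds (303,345) and (262,388). The jar (317,378) and timer (346,405) stand among them. The pink (138,388), purple (187,315) and turquoise (543,388) ones are off the tray and not meant. Handle is at (443,280), orange clips at (364,291) and (416,335). Next I triangulate these.

```bash
cat >> h.py <<'E'
def tri(a,b):
    o1,d1=ray('scene',*a);o2,d2=ray('side',*b);d1/=np.linalg.norm(d1);d2/=np.linalg.norm(d2)
    t=np.linalg.lstsq(np.c_[d1,-d2],o2-o1,rcond=None)[0];p,q=o1+t[0]*d1,o2+t[1]*d2
    return (p+q)/2,np.linalg.norm(p-q)
def blob(im,u,v,col,w=12):
    u,v=int(u),int(v);c=cv2.cvtColor(im,cv2.COLOR_BGR2HSV)[v-w:v+w+1,u-w:u+w+1].astype(int);h,s,vv=c[...,0],c[...,1],c[...,2]
    t={'r':0,'y':27,'g':65,'o':12,'b':110}[col];dh=np.abs(h-t);dh=np.minimum(dh,180-dh)
    m=((dh<9)&(s>130)&(vv>60)).astype('u1');n,l,st,ce=cv2.connectedComponentsWithStats(m)
    if n<2:return (u,v),0
    i=1+st[1:,4].argmax();return (u-w+ce[i][0],v-w+ce[i][1]),st[i,4]
E
python3 - <<'E'
from h import *
a=cv2.imread('pics/scene0.png');b=cv2.imread('pics/side0.png')
k=1.5625
for n,c,p,q in [('yel','y',(224,338),(551,254)),('grn','g',(285,319),(514,282)),('redA','r',(303,342),(485,261)),('redB','r',(262,385),(493,219)),('clipA','o',(364,291),(452,285)),('clipB','o',(416,335),(387,243)),('hA',0,(422,262),(402,308)),('hB',0,(465,292),(353,272)),('jar','b',(317,368),(461,239)),('timertop',0,(345,396),(432,228))]:
    p=np.array(p)/k;q=np.array(q)/k;n1=n2=0
    if c: p,n1=blob(a,*p,c);q,n2=blob(b,*q,c)
    x,e=tri(p,q);print(n,np.round(x,4),round(e,4),n1,n2,np.round(p,1),np.round(q,1))
E
```

```text
yel [ 0.3797 -0.3218  0.0585] 0.0011 82 49 [142.9 216.3] [351.9 162.5]
grn [ 0.3965 -0.2063  0.0592] 0.0025 57 27 [182.2 204.6] [328.6 179.1]
redA [ 0.4774 -0.2132  0.0583] 0.0003 69 32 [193.5 219.2] [309.7 166.4]
redB [ 0.541  -0.3288  0.0589] 0.0033 81 30 [167.  247.5] [315.1 140. ]
clipA [ 0.4651 -0.0751  0.1091] 0.0038 155 156 [232.2 186.1] [288.2 181.6]
clipB [ 0.6349 -0.0784  0.1088] 0.0037 205 128 [266.3 214.8] [248.6 155.4]
hA [0.4829 0.0485 0.1352] 0.0052 0 0 [270.1 167.7] [257.3 197.1]
hB [0.6136 0.0458 0.1371] 0.0047 0 0 [297.6 186.9] [225.9 174.1]
jar [ 0.5571 -0.2319  0.0617] 0.0009 142 61 [202.1 235.5] [294.7 151.8]
timertop [ 0.6336 -0.223   0.0483] 0.0024 0 0 [220.8 253.4] [276.5 145.9]
```

```bash
python3 -m creep '[[[23,33,0,0,0,-6],[23,33,0,0,0,-6],[23,33,0,0,0,-6],[23,33,0,0,0,-1],[23,33,0,0,0,0]]]' -1 20; python3 -m creep '[[[23,33,0,0,0,0],[23,33,0,0,0,0],[23,33,0,0,0,0],[23,33,0,0,0,0],[23,33,0,0,0,0]]]'
```

```text
time: 0.57
tool_pos: [0.2767, -0.3333, 0.4015]
tool_rot: [-3.14, 0.002, -0.043]
contact_force: [1.4, -0.2, 1.1]
opening: 0.0916
time: 0.98
tool_pos: [0.3934, -0.1603, 0.4014]
tool_rot: [-3.139, 0.002, -0.046]
contact_force: [0.3, -0.1, 0.7]
opening: 0.0917
```

```bash
python3 -m creep '[[[21,35,0,0,0,0],[21,35,0,0,0,0],[21,35,0,0,0,0],[21,35,0,0,0,0],[21,35,0,0,0,1.5]]]' 0; python3 -m creep '[[[22,34,0,0,0,0],[0,0,0,0,0,0]]]'
python3 - <<'E'
from h import *
s,im=snap('wrist','w1');cv2.imwrite('pics/w1b.png',cv2.resize(im,(800,600),interpolation=cv2.INTER_CUBIC));print(s['tool_pos'],s['tool_rot'])
E
```

```text
time: 1.4
tool_pos: [0.4984, 0.0198, 0.4012]
tool_rot: [-3.14, 0.002, -0.02]
contact_force: [0.8, -0.7, 0.2]
opening: 0.0629
time: 1.57
tool_pos: [0.5224, 0.0604, 0.4006]
tool_rot: [-3.138, 0.001, -0.013]
contact_force: [-1.3, -0.0, -0.1]
opening: 0.0496
[0.52241727 0.06038602 0.4005539 ] [-3.13780179e+00  1.20427749e-03 -1.31000617e-02]
```

View pics/w1b.png

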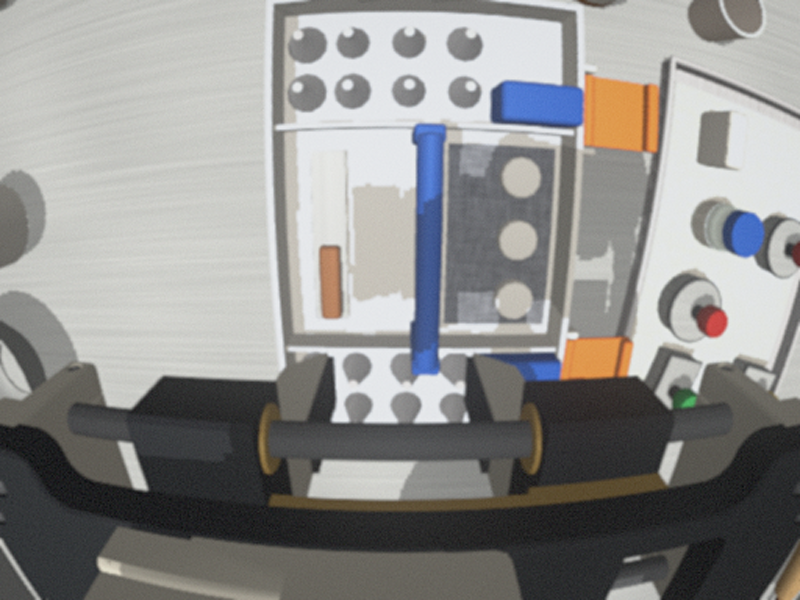

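The wrist view shows the handle bar from (430,130) to (425,370), the clip rib edges at (652,118) and (625,358), and the cutters at right.

Run:
```python
from h import *
s={'tool_pos':[0.52241727,0.06038602,0.4005539],'tool_rot':[-3.1378,0.0012,-0.0131]}
k=1.5625
for n,u,v,z in [('h far',430,128,.153),('h near',425,372,.153),('ribR',652,118,.118),('ribL',626,357,.118),('trayFL',560,380,.115),('redA',712,320,.065),('rearFar',278,8,.115),('frontFar',580,8,.115)]:
    print(n,np.round(at('wrist',u/k,v/k,z,s),4))
```

```text
h far [0.618  0.0456 0.153 ]
h near [0.4896 0.0479 0.153 ]
ribR [ 0.6347 -0.0941  0.118 ]
ribL [ 0.4771 -0.0917  0.118 ]
trayFL [ 0.4609 -0.0455  0.115 ]
redA [ 0.4809 -0.2065  0.065 ]
rearFar [0.6967 0.1294 0.115 ]
frontFar [ 0.6993 -0.0477  0.115 ]
```

```bash
python3 -m creep '[[[14,-7,-20,0,0,0],[14,-7,-35,0,0,0],[0,0,-28,0,0,0],[0,0,-12,0,0,0],[0,0,0,0,0,0]]]'; python3 -m creep '[[[0,0,0,0,0,0],[0,0,0,0,0,0],[0,0,0,0,0,0],[0,0,0,0,0,0],[0,0,0,0,0,0]]]' 1 40
```

```text
time: 2.03
tool_pos: [0.5487, 0.0424, 0.3026]
tool_rot: [-3.141, 0.001, -0.011]
contact_force: [-1.0, 0.1, -0.2]
opening: 0.0457
time: 2.45
tool_pos: [0.5479, 0.0428, 0.3045]
tool_rot: [-3.133, 0.001, -0.016]
contact_force: [5.1, 24.6, -14.7]
opening: 0.017
```

```bash
python3 -m creep '[[[0,2,0,0,0,0],[0,0,2,0,0,0],[0,5,12,0,0,0],[0,7,12,0,0,0],[0,8,11,0,0,0]]]'; python3 -m creep '[[[0,8,11,0,0,0],[0,10,9,0,0,0],[0,10,9,0,0,0],[0,12,7,0,0,0],[0,12,7,0,0,0]]]'
```

```text
time: 2.87
tool_pos: [0.5481, 0.065, 0.3407]
tool_rot: [-3.133, 0.0, -0.016]
contact_force: [4.0, 1.6, -10.6]
opening: 0.0129
time: 3.28
tool_pos: [0.5488, 0.1198, 0.3834]
tool_rot: [-3.13, -0.0, -0.019]
contact_force: [9.2, 5.4, -26.1]
opening: 0.0131
```

```bash
python3 -m creep '[[[0,13,4,0,0,0],[0,13,4,0,0,0],[0,13,2,0,0,0],[0,13,1,0,0,0],[0,13,-1,0,0,0]]]'; python3 -m creep '[[[0,13,-1,0,0,0],[0,13,-3,0,0,0],[0,13,-4,0,0,0],[0,12,-6,0,0,0],[0,12,-6,0,0,0]]]'
```

```text
time: 3.7
tool_pos: [0.5499, 0.1865, 0.3926]
tool_rot: [-3.139, -0.002, -0.02]
contact_force: [2.4, -4.1, -7.3]
opening: 0.0126
time: 4.12
tool_pos: [0.5509, 0.2486, 0.3718]
tool_rot: [3.13, -0.003, -0.022]
contact_force: [4.3, -10.7, -13.3]
opening: 0.0129
```

```bash
python3 -m creep '[[[0,10,-8,0,0,0],[0,10,-10,0,0,0],[0,5,-6,0,0,0],[0,3,-4,0,0,0],[0,0,0,0,0,0]]]'
```

```text
time: 4.53
tool_pos: [0.5508, 0.2793, 0.3448]
tool_rot: [3.126, -0.007, -0.021]
contact_force: [0.6, -7.0, -0.1]
opening: 0.0129
```

```bash
python3 -m creep '[[[0,0,0,0,0,0],[0,0,0,0,0,0],[0,0,0,0,0,0],[0,0,0,0,0,0],[0,0,20,0,0,0]]]' 0 25;python3 -m creep '[[[0,0,30,0,0,0],[0,-20,30,0,0,0],[-9,-39,0,0,0,0],[-9,-39,0,0,0,0],[-9,-39,0,0,0,0]]]'; python3 -m creep '[[[-9,-39,0,0,0,0],[-9,-39,0,0,0,0],[-9,-39,0,0,0,0],[-9,-39,0,0,0,0],[-9,-39,0,0,0,0]]]';python3 -m creep '[[[-9,-39,0,0,0,0],[-9,-39,0,0,0,0],[-9,-39,0,0,0,0],[-9,-39,0,0,0,0],[0,0,0,0,0,0]]]'
python3 - <<'E'
from h import *
s,im=snap('wrist','w2');a,im2=snap('scene','s2')
o=np.hstack([im,im2]);cv2.imwrite('pics/v2.png',cv2.resize(o,(800,300)));cv2.imwrite('pics/w2b.png',cv2.resize(im,(800,600),interpolation=cv2.INTER_CUBIC));print(s['tool_pos'],s['tool_rot'])
E
```

```text
time: 4.95
tool_pos: [0.5495, 0.2801, 0.3632]
tool_rot: [3.126, -0.001, -0.021]
contact_force: [-0.4, 0.5, -0.2]
opening: 0.0418
time: 5.37
tool_pos: [0.5214, 0.1466, 0.4293]
tool_rot: [3.133, -0.009, -0.01]
contact_force: [0.6, -0.3, 0.4]
opening: 0.0457
time: 5.78
tool_pos: [0.4716, -0.0551, 0.4318]
tool_rot: [3.134, -0.015, -0.007]
contact_force: [1.2, -0.8, 0.7]
opening: 0.046
time: 6.2
tool_pos: [0.4301, -0.2226, 0.4341]
tool_rot: [3.131, -0.021, -0.012]
contact_force: [-0.7, -0.7, -0.3]
opening: 0.0461
[ 0.4300971  -0.2225656   0.43413886] [ 3.13104827 -0.02085748 -0.01210333]
```

View pics/w2b.png

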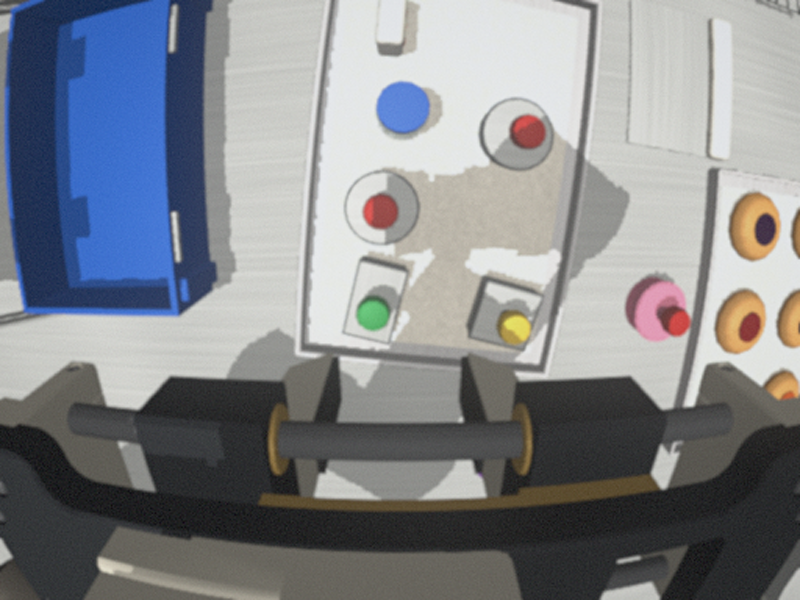

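View pics/s2.png

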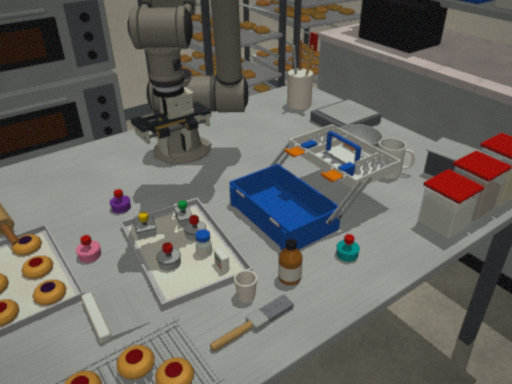

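The wrist view shows all four cutters: red (380,211) and (527,131), green (373,313), yellow (515,328); jar (403,108), timer (392,25). The scene view shows the tray up and over, with the compartment open.

```bash
cat > f.py <<'E'
import sys;from h import *
def find(s,im,p0,col,z=.062,w=22):
    u,v=proj('wrist',list(p0)+[z],s);c,n=blob(im,u,v,col,w);return np.round(at('wrist',*c,z,s),4),n,np.round(c,1)
E
python3 - <<'E'
from f import *
s={'tool_pos':[0.4301,-0.22257,0.43414],'tool_rot':[3.13105,-0.02086,-0.0121]};im=cv2.imread('pics/w2.png')
for n,c,p in [('redA','r',(.4774,-.2132)),('redB','r',(.541,-.3288)),('grn','g',(.3965,-.2063)),('yel','y',(.3797,-.3218))]: print(n,*find(s,im,p,c))
k=1.5625
for u,v,z in [(178,312,.08),(25,312,.08)]: print(at('wrist',u/k,v/k,z,s))
E
```

```text
redA [ 0.478 -0.211  0.062] 194 [242.2 134.9]
redB [ 0.542  -0.3273  0.062 ] 239 [338.3  82.9]
grn [ 0.3845 -0.2047  0.062 ] 1 [239. 209.]
yel [ 0.3808 -0.3217  0.062 ] 269 [329.4 209.9]
[ 0.40462019 -0.04403371  0.08      ]
[0.40528817 0.13952019 0.08      ]
```

```bash
python3 -m creep '[[[24,6,-20,0.6,1.2,0],[24,5,-30,0,0,0],[0,0,-38,0,0,0],[0,0,-38,0,0,0],[0,0,-30,0,0,0]]]' 0 25
python3 - <<'E'
from f import *
s,im=snap('wrist','w3');print(s['tool_pos'],s['tool_rot'],find(s,im,(.478,-.2115),'r',w=30))
E
```

```text
time: 6.72
tool_pos: [0.484, -0.2002, 0.2823]
tool_rot: [3.136, -0.02, -0.006]
contact_force: [0.8, -0.7, -0.7]
opening: 0.0462
[ 0.48403494 -0.20017868  0.28233235] [ 3.13624458 -0.01964603 -0.00564912] (array([ 0.4775, -0.2123,  0.062 ]), np.int32(861), array([270.7, 228.8]))
```

```bash
python3 -m creep '[[[-8,-9,-15,0,1.2,0],[-2,-2,-25,0,0,0],[0,0,-14,0,0,0],[0,0,-3,0,0,0],[0,0,0,0,0,0]]]'; python3 -m creep '[[[0,0,0,0,0,0],[0,0,0,0,0,0],[0,0,0,0,0,0],[0,0,0,0,0,0]]]' 1 25
```

```text
time: 7.18
tool_pos: [0.4747, -0.2027, 0.2196]
tool_rot: [-3.138, 0.013, 0.004]
contact_force: [0.3, -1.1, -0.5]
opening: 0.0461
time: 7.52
tool_pos: [0.4769, -0.2017, 0.2246]
tool_rot: [3.141, 0.006, 0.007]
contact_force: [-1.1, -0.2, -0.9]
opening: 0.028
```

```bash
python3 -m creep '[[[0,0,25,0,0,0],[0,0,35,0,0,0],[0,0,35,0,0,0],[0,0,20,0,0,0],[10,20,5,0,0,-1]]]' ; python3 -m creep '[[[18,36,0,0,0,0],[18,36,0,0,0,0],[18,36,0,0,0,0],[18,36,0,0,0,0],[18,36,0,0,0,0]]]'
```

```text
time: 7.93
tool_pos: [0.4846, -0.1822, 0.3498]
tool_rot: [-3.14, 0.01, -0.014]
contact_force: [1.3, -0.8, -0.9]
opening: 0.0279
time: 8.35
tool_pos: [0.5753, 0.0006, 0.3576]
tool_rot: [3.139, -0.001, -0.027]
contact_force: [1.1, -1.1, -1.2]
opening: 0.028
```

```bash
python3 -m creep '[[[6,18,0,0,0,0],[0,0,0,0,0,0],[0,0,-30,0,0,0],[0,0,-35,0,0,0],[0,0,-20,0,0,0]]]' ; python3 -m creep '[[[0,0,-15,0,0,0],[0,0,-10,0,0,0],[0,0,-3,0,0,0],[0,0,0,0,0,0]]]'
```

```text
time: 8.77
tool_pos: [0.5839, 0.0278, 0.278]
tool_rot: [3.141, -0.018, -0.016]
contact_force: [-0.2, -0.7, -1.3]
opening: 0.0275
time: 9.1
tool_pos: [0.5815, 0.0253, 0.2451]
tool_rot: [3.141, -0.009, -0.018]
contact_force: [0.1, -0.0, -0.9]
opening: 0.0278
```

```bash
python3 -m creep '[[[0,0,-10,0,0,0],[0,0,-7,0,0,0],[0,0,-2,0,0,0],[0,0,0,0,0,0]]]' && python3 -m creep '[[[0,0,0,0,0,0],[0,0,0,0,0,0],[0,0,0,0,0,0],[0,0,0,0,0,0],[0,0,5,0,0,0]]]' 0 25;  python3 -m creep '[[[0,0,25,0,0,0],[0,0,35,0,0,0],[0,-10,40,0,0,0],[-4,-41,0,0,0,0],[-4,-41,0,0,0,0]]]';  python3 -m creep '[[[-4,-41,0,0,0,0],[-4,-41,0,0,0,0],[-4,-41,0,0,0,0],[-4,-41,0,0,0,0],[0,-15,0,0,0,0]]]'
python3 - <<'E'
from f import *
s,im=snap('wrist','w4');print(s['tool_pos'],s['tool_rot'],find(s,im,(.542,-.3273),'r',w=30))
E
```

```text
time: 9.43
tool_pos: [0.5823, 0.0241, 0.2274]
tool_rot: [3.14, -0.014, -0.019]
contact_force: [0.2, -0.0, -0.9]
opening: 0.028
time: 9.85
tool_pos: [0.5828, 0.0241, 0.2338]
tool_rot: [3.14, -0.017, -0.019]
contact_force: [-0.7, -0.1, -0.1]
opening: 0.0456
time: 10.27
tool_pos: [0.5742, -0.0629, 0.3406]
tool_rot: [3.141, -0.018, -0.008]
contact_force: [0.4, 0.4, -0.9]
opening: 0.0458
time: 10.68
tool_pos: [0.556, -0.2498, 0.3479]
tool_rot: [3.135, -0.029, -0.006]
contact_force: [-0.1, -0.2, -0.2]
opening: 0.0457
[ 0.55595264 -0.24975603  0.34791766] [ 3.13519755 -0.02872303 -0.0063425 ] (array([ 0.5402, -0.3271,  0.062 ]), np.int32(463), array([332.5, 211.4]))
```

```bash
python3 -m creep '[[[-8,-38,0,0.3,1.6,0],[-8,-34,0,0,0,0],[0,0,-10,0,0,0],[0,0,-30,0,0,0],[0,0,0,0,0,0]]]'
python3 - <<'E'
from f import *
s,im=snap('wrist','w5');print(s['tool_pos'],s['tool_rot'],find(s,im,(.542,-.3273),'r',w=30))
E
```

```text
time: 11.15
tool_pos: [0.5395, -0.3236, 0.3106]
tool_rot: [3.137, -0.006, -0.011]
contact_force: [-0.6, 1.0, -1.3]
opening: 0.0459
[ 0.53951238 -0.32361394  0.31059221] [ 3.13702078 -0.00578992 -0.0112968 ] (array([ 0.5407, -0.3271,  0.062 ]), np.int32(674), array([258.7, 202.5]))
```

```bash
python3 -m creep '[[[0,-3,-30,0,0.3,0],[0,0,-30,0,0,0],[0,0,-20,0,0,0],[0,0,-6,0,0,0],[0,0,0,0,0,0]]]'; python3 -m creep '[[[0,0,0,0,0,0],[0,0,0,0,0,0],[0,0,0,0,0,0],[0,0,0,0,0,0]]]' 1 25
```

```text
time: 11.62
tool_pos: [0.5442, -0.3235, 0.2357]
tool_rot: [3.127, -0.016, -0.006]
contact_force: [-0.9, -0.2, -0.2]
opening: 0.0459
time: 11.95
tool_pos: [0.5464, -0.3228, 0.2423]
tool_rot: [3.122, -0.023, -0.004]
contact_force: [0.3, 0.1, -0.9]
opening: 0.0258
```

The arm ended too high (tips at z≈64 mm), so I reopen and go lower before lifting.

```bash
python3 -m creep '[[[0,0,0,0,0,0],[0,0,0,0,0,0],[0,0,0,0,0,0],[-5,-1,-12,0.8,1.2,0],[0,0,-12,0,0,0]]]' 0; python3 -m creep '[[[0,0,-5,0,0,0],[0,0,0,0,0,0]]]'
python3 - <<'E'
from f import *
s,im=snap('wrist','w6');print(s['tool_pos'],s['tool_rot'],find(s,im,(.542,-.3273),'r',w=40))
E
```

```text
time: 12.37
tool_pos: [0.542, -0.3246, 0.2226]
tool_rot: [3.131, -0.008, -0.004]
contact_force: [-0.8, 0.6, -0.6]
opening: 0.0457
time: 12.53
tool_pos: [0.5408, -0.3243, 0.2131]
tool_rot: [3.135, -0.003, -0.004]
contact_force: [0.3, 1.1, -0.2]
opening: 0.0458
[ 0.54084309 -0.32431983  0.21309559] [ 3.13493965e+00 -3.05579548e-03 -4.42233493e-03] (array([ 0.5488, -0.3269,  0.062 ]), np.int32(1593), array([259.3, 253.8]))
```

```bash
python3 -m creep '[[[2,0,4,0,0,0],[0,0,0,0,0,0],[0,0,0,0,0,0],[0,0,0,0,0,0]]]' 1 25; python3 -m creep '[[[0,0,25,0,0,0],[0,0,35,0,0,0],[0,0,35,0,0,0],[0,0,25,0,0,0],[8,30,5,0,0,0]]]' ; python3 -m creep '[[[11,38,0,0,0,-0.5],[11,38,0,0,0,0],[11,38,0,0,0,0],[11,38,0,0,0,0],[11,38,0,0,0,0]]]'
```

```text
time: 12.92
tool_pos: [0.5434, -0.3246, 0.2175]
tool_rot: [3.135, -0.003, -0.004]
contact_force: [1.1, 0.5, -0.9]
opening: 0.0274
time: 13.33
tool_pos: [0.5487, -0.2967, 0.3438]
tool_rot: [3.138, 0.004, -0.009]
contact_force: [0.8, -0.8, -0.6]
opening: 0.0273
time: 13.75
tool_pos: [0.6035, -0.1035, 0.3496]
tool_rot: [3.133, -0.006, -0.028]
contact_force: [0.4, 0.6, -2.2]
opening: 0.0272
```

```bash
python3 -m creep '[[[14,36,0,0,0,0],[14,36,0,0,0,0],[14,34,0,0,0,0],[3,8,0,0,0,0],[0,0,-20,0,0,0]]]' ; python3 -m creep '[[[0,0,-35,0,0,0],[0,0,-30,0,0,0],[0,0,-15,0,0,0],[0,0,-10,0,0,0],[0,0,0,0,0,0]]]'
```

```text
time: 14.17
tool_pos: [0.6507, 0.0258, 0.3345]
tool_rot: [3.136, -0.015, -0.019]
contact_force: [0.4, -0.7, -0.9]
opening: 0.0273
time: 14.58
tool_pos: [0.6493, 0.0289, 0.2387]
tool_rot: [3.136, -0.013, -0.013]
contact_force: [0.0, -0.2, -1.1]
opening: 0.0274
```

```bash
python3 -m creep '[[[0,0,-10,0,0,0],[0,0,-7,0,0,0],[0,0,0,0,0,0],[0,0,0,0,0,0]]]' && python3 -m creep '[[[0,0,0,0,0,0],[0,0,0,0,0,0],[0,0,0,0,0,0],[0,0,0,0,0,0],[0,0,5,0,0,0]]]' 0 25;  python3 -m creep '[[[0,0,25,0,0,0],[0,0,35,0,0,0],[-10,-10,40,0,0,0],[-30,-27,0,0,0.5,0],[-30,-27,0,0,0.5,0]]]';  python3 -m creep '[[[-30,-27,0,0,0.5,0],[-30,-27,0,0,0,0],[-30,-27,0,0,0,0],[-30,-27,0,0,0,0],[-10,-10,0,0,0,0]]]'
python3 - <<'E'
from f import *
s,im=snap('wrist','w7');print(s['tool_pos'],s['tool_rot'],find(s,im,(.397,-.205),'g',w=30), find(s,im,(.381,-.3217),'y',w=30))
E
```

```text
time: 14.92
tool_pos: [0.6501, 0.028, 0.2228]
tool_rot: [3.136, -0.017, -0.014]
contact_force: [-0.2, -0.6, -1.6]
opening: 0.0273
time: 15.33
tool_pos: [0.6511, 0.0277, 0.2311]
tool_rot: [3.135, -0.022, -0.015]
contact_force: [0.0, 0.9, -0.7]
opening: 0.0455
time: 15.75
tool_pos: [0.5821, -0.0333, 0.3368]
tool_rot: [3.135, -0.01, -0.008]
contact_force: [-0.5, -1.3, -0.4]
opening: 0.0461
time: 16.17
tool_pos: [0.444, -0.1554, 0.3429]
tool_rot: [3.13, -0.01, -0.005]
contact_force: [0.1, -0.6, 0.0]
opening: 0.0459
[ 0.44395673 -0.15536239  0.34286045] [ 3.13026655 -0.0102731  -0.0050973 ] (array([ 0.3981, -0.204 ,  0.062 ]), 0, array([302, 237])) (array([ 0.3814, -0.321 ,  0.062 ]), 0, array([404, 246]))
```

```bash
python3 -m creep '[[[-24,-25,0,0.6,0.6,0],[-20,-21,0,0,0,0],[0,0,-15,0,0,0],[0,0,-25,0,0,0],[0,0,0,0,0,0]]]'
python3 - <<'E'
from f import *
s,im=snap('wrist','w8');print(s['tool_pos'],s['tool_rot'],find(s,im,(.397,-.205),'g',w=30), find(s,im,(.381,-.3217),'y',w=30))
E
```

```text
time: 16.63
tool_pos: [0.3987, -0.2043, 0.3073]
tool_rot: [3.134, -0.01, -0.008]
contact_force: [-0.1, 0.1, -0.5]
opening: 0.0458
[ 0.39867952 -0.20433428  0.30734749] [ 3.13398506 -0.01044379 -0.00824872] (array([ 0.3974, -0.2047,  0.062 ]), 0, array([254, 208])) (array([ 0.3713, -0.2954,  0.062 ]), np.int32(101), array([357.4, 234. ]))
```

Run:
```python
from h import *
im=cv2.imread('pics/w8.png');cv2.imwrite('pics/w8c.png',cv2.resize(im,(640,480)))
print(cv2.cvtColor(im,cv2.COLOR_BGR2HSV)[205:212,250:258].reshape(-1,3)[::8])
```

```text
[[ 66 110 134]
 [ 67 117 129]
 [ 66 112 132]
 [ 67 115 131]
 [ 65 114 128]
 [ 67 114 130]
 [ 65 114 127]]
```

View pics/w8c.png

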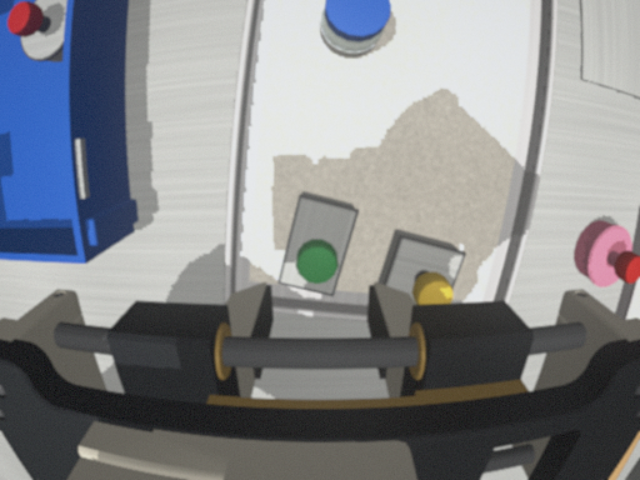

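Green knob is at (317,260) in the crop, as predicted, between the jaws. Yellow is at (433,288).

```bash
sed -i 's/s>130/s>90/' h.py; python3 -m creep '[[[-2,0,-30,0.3,0.6,0],[0,0,-30,0,0,0],[0,0,-20,0,0,0],[0,0,-8,0,0,0],[0,0,0,0,0,0]]]'; python3 -m creep '[[[0,0,-3,0,0,0],[0,0,0,0,0,0]]]'
```

```text
time: 17.1
tool_pos: [0.4026, -0.2049, 0.2259]
tool_rot: [3.129, -0.014, -0.004]
contact_force: [0.3, 0.2, -0.1]
opening: 0.046
time: 17.27
tool_pos: [0.4041, -0.2049, 0.2248]
tool_rot: [3.128, -0.017, -0.003]
contact_force: [-0.3, 0.2, 0.6]
opening: 0.0459
```

```bash
python3 -m creep '[[[-6,0,-4,0.6,1,0],[-3,0,-3,0,0,0],[0,0,0,0,0,0]]]'; python3 -m creep '[[[0,0,0,0,0,0],[0,0,0,0,0,0],[0,0,0,0,0,0],[0,0,0,0,0,0]]]' 1 25; python3 -m creep '[[[0,0,25,0,0,0],[0,0,35,0,0,0],[0,0,35,0,0,0],[0,0,25,0,0,0],[12,20,5,0,0,0]]]' ; python3 -m creep '[[[18,36,0,0,0,-0.5],[18,36,0,0,0,0],[18,36,0,0,0,0],[18,36,0,0,0,0],[18,36,0,0,0,0]]]'
```

```text
time: 17.52
tool_pos: [0.3955, -0.2053, 0.2202]
tool_rot: [3.136, -0.002, -0.002]
contact_force: [0.0, 0.4, 0.6]
opening: 0.0459
time: 17.85
tool_pos: [0.3952, -0.2056, 0.2211]
tool_rot: [3.135, -0.003, -0.003]
contact_force: [-0.3, -0.1, -0.4]
opening: 0.0275
time: 18.27
tool_pos: [0.4051, -0.1862, 0.3486]
tool_rot: [3.14, 0.005, -0.006]
contact_force: [0.3, -0.6, -0.5]
opening: 0.0273
time: 18.68
tool_pos: [0.4968, -0.003, 0.353]
tool_rot: [3.134, -0.004, -0.026]
contact_force: [0.7, -0.7, -0.9]
opening: 0.0275
```

```bash
python3 -m creep '[[[14,24,0,0,0,0],[2,2,0,0,0,0],[0,0,-20,0,0,0],[0,0,-35,0,0,0],[0,0,-30,0,0,0]]]' ; python3 -m creep '[[[0,0,-15,0,0,0],[0,0,-10,0,0,0],[0,0,0,0,0,0]]]'
```

```text
time: 19.1
tool_pos: [0.5171, 0.0324, 0.2714]
tool_rot: [3.135, -0.021, -0.014]
contact_force: [-0.4, 0.1, -1.5]
opening: 0.0271
time: 19.35
tool_pos: [0.5142, 0.0314, 0.2388]
tool_rot: [3.135, -0.008, -0.014]
contact_force: [-0.3, 0.6, -0.4]
opening: 0.0276
```

```bash
python3 -m creep '[[[0,0,-8,0,0,0],[0,0,-6,0,0,0],[0,0,0,0,0,0],[0,0,0,0,0,0]]]' && python3 -m creep '[[[0,0,0,0,0,0],[0,0,0,0,0,0],[0,0,0,0,0,0],[0,0,0,0,0,0],[0,0,5,0,0,0]]]' 0 25;  python3 -m creep '[[[0,0,25,0,0,0],[0,0,35,0,0,0],[-4,-10,40,0,0,0],[-15,-38,0,0,0.5,0],[-15,-38,0,0,0.5,0]]]';  python3 -m creep '[[[-15,-38,0,0,0.5,0],[-15,-38,0,0,0,0],[-15,-38,0,0,0,0],[-15,-38,0,0,0,0],[-15,-38,0,0,0,0]]]'; python3 -m creep '[[[-15,-38,0,0,0.5,0],[-3,-5,0,0,0.5,0],[0,0,-15,0,0,0],[0,0,-20,0,0,0],[0,0,0,0,0,0]]]'
python3 - <<'E'
from f import *
s,im=snap('wrist','w9');print(s['tool_pos'],s['tool_rot'], find(s,im,(.381,-.3217),'y',w=30))
E
```

```text
time: 19.68
tool_pos: [0.5144, 0.0301, 0.2247]
tool_rot: [3.135, -0.009, -0.015]
contact_force: [0.4, -0.2, -0.8]
opening: 0.0273
time: 20.1
tool_pos: [0.5151, 0.0299, 0.2318]
tool_rot: [3.134, -0.013, -0.015]
contact_force: [-0.3, -0.1, 0.1]
opening: 0.0453
time: 20.52
tool_pos: [0.4811, -0.0529, 0.3385]
tool_rot: [3.134, 0.002, -0.006]
contact_force: [0.1, -0.5, -1.0]
opening: 0.0456
time: 20.93
tool_pos: [0.4026, -0.2469, 0.3446]
tool_rot: [3.129, 0.001, -0.0]
contact_force: [0.7, 0.5, -0.3]
opening: 0.0458
time: 21.35
tool_pos: [0.38, -0.2986, 0.3129]
tool_rot: [3.121, 0.014, -0.012]
contact_force: [-0.7, 0.6, 0.3]
opening: 0.0456
[ 0.3799564  -0.29860701  0.31289744] [ 3.1208359   0.01417406 -0.01223467] (array([ 0.3708, -0.2973,  0.062 ]), np.int32(62), array([248.1, 207.5]))
```

Run:
```python
from h import *
im=cv2.imread('pics/w9.png');cv2.imwrite('pics/w9c.png',cv2.resize(im[100:300,120:420],(600,400)))
```

```text
(no output)
```

View pics/w9c.png

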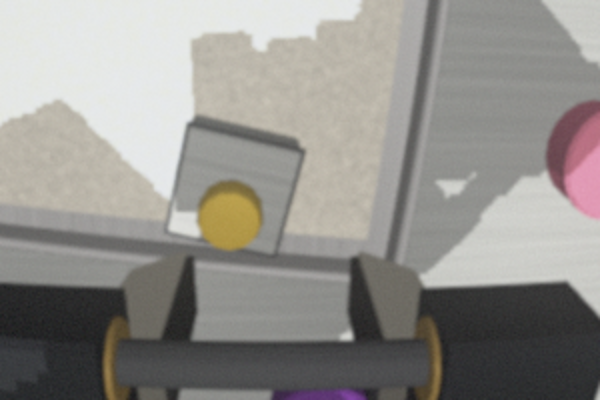

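The yellow cutter has been nudged: its knob is at (230,216) in the crop, which is pixel (235,208).

Run:
```python
from h import *
s={'tool_pos':[.37996,-.29861,.3129],'tool_rot':[3.12084,.01417,-.01223]}
print(at('wrist',235,208,.066,s))
```

```text
[ 0.37224196 -0.28654175  0.066     ]
```

```bash
python3 -m creep '[[[-6,9,-20,1.2,-0.8,0],[-5,3,-30,0,0,0],[0,0,-25,0,0,0],[0,0,-10,0,0,0],[0,0,0,0,0,0]]]'
python3 - <<'E'
from f import *
s,im=snap('wrist','w10');print(s['tool_pos'],s['tool_rot'], find(s,im,(.372,-.2865),'y',w=30))
E
```

```text
time: 21.82
tool_pos: [0.3722, -0.2851, 0.234]
tool_rot: [3.133, -0.01, -0.007]
contact_force: [-0.3, 0.4, 0.2]
opening: 0.0459
[ 0.3722289  -0.28513656  0.23398895] [ 3.13295986 -0.01037486 -0.00721779] (array([ 0.3725, -0.2857,  0.062 ]), np.int32(1755), array([254.4, 249.4]))
```

Well centred. I go down about 15 mm, grip and lift.

```bash
python3 -m creep '[[[-1,0,-10,0.3,0.6,0],[0,0,-7,0,0,0],[0,0,0,0,0,0]]]'; python3 -m creep '[[[0,0,0,0,0,0],[0,0,0,0,0,0],[0,0,0,0,0,0],[0,0,0,0,0,0]]]' 1 25; python3 -m creep '[[[0,0,25,0,0,0],[0,0,35,0,0,0],[0,0,35,0,0,0],[0,0,25,0,0,0],[5,22,5,0,0,0]]]' ; python3 -m creep '[[[8,38,0,0,0,-0.5],[8,38,0,0,0,0],[8,38,0,0,0,0],[8,38,0,0,0,0],[8,38,0,0,0,0]]]'
```

```text
time: 22.12
tool_pos: [0.3731, -0.2857, 0.2202]
tool_rot: [3.133, -0.004, -0.005]
contact_force: [-0.1, -0.4, 0.3]
opening: 0.0461
time: 22.45
tool_pos: [0.3737, -0.286, 0.2214]
tool_rot: [3.131, -0.006, -0.005]
contact_force: [0.2, 0.2, -0.8]
opening: 0.0276
time: 22.87
tool_pos: [0.3771, -0.2649, 0.3497]
tool_rot: [3.135, -0.001, -0.008]
contact_force: [1.7, -0.6, -0.9]
opening: 0.0276
time: 23.28
tool_pos: [0.4167, -0.072, 0.3545]
tool_rot: [3.128, -0.011, -0.028]
contact_force: [0.2, 0.3, -1.6]
opening: 0.0275
```

```bash
python3 -m creep '[[[9,34,0,0.3,0.3,5],[9,34,0,0.3,0.3,5],[8,22,0,0,0,5],[0,0,0,0,0,0],[0,0,0,0,0,0]]]'
python3 - <<'E'
from f import *
s,im=snap('wrist','w11');cv2.imwrite('pics/w11c.png',cv2.resize(im,(640,480)));print(s['tool_pos'],s['tool_rot'])
E
```

```text
time: 23.7
tool_pos: [0.4423, 0.0293, 0.3557]
tool_rot: [3.14, -0.004, 0.253]
contact_force: [-0.3, 0.2, -0.9]
opening: 0.0272
[0.44230151 0.02925827 0.35568819] [ 3.14027802 -0.00364991  0.25304258]
```

View pics/w11c.png

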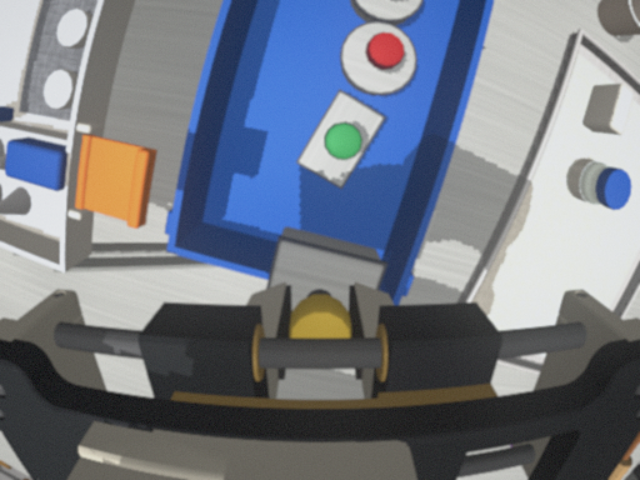

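The crop shows the square (top edge (285,230)–(383,258)) parallel to the case end wall, with green at (343,140) and red at (385,50) upright in the compartment. I lower it now.

```bash
python3 -m creep '[[[0,-1,-30,0,0.3,0],[0,-1,-35,0,0,0],[0,0,-25,0,0,0],[0,0,-12,0,0,0],[0,0,0,0,0,0]]]'; python3 -m creep '[[[0,0,-8,0,0,0],[0,0,0,0,0,0]]]'
```

```text
time: 24.17
tool_pos: [0.4417, 0.0221, 0.2524]
tool_rot: [3.138, -0.005, 0.241]
contact_force: [-0.6, 0.6, -0.5]
opening: 0.0275
time: 24.33
tool_pos: [0.4416, 0.0203, 0.2442]
tool_rot: [3.138, -0.004, 0.237]
contact_force: [-0.7, -0.4, -1.2]
opening: 0.0275
```

```bash
python3 -m creep '[[[0,0,-10,0,0,0],[0,0,-6,0,0,0],[0,0,-1,0,0,0],[0,0,0,0,0,0]]]' && python3 -m creep '[[[0,0,0,0,0,0],[0,0,0,0,0,0],[0,0,0,0,0,0],[0,0,0,0,0,0],[0,0,5,0,0,0]]]' 0 25;  python3 -m creep '[[[0,0,25,0,0,0],[0,0,40,0,0,0],[0,0,40,0,0,-5],[0,0,40,0,0,-5],[0,0,40,0,0,-5]]]';python3 -m creep '[[[15,0,20,0,0,0],[0,0,0,0,0,0]]]'
python3 - <<'E'
from f import *
s,im=snap('wrist','w12');cv2.imwrite('pics/w12c.png',cv2.resize(im,(640,480)));print(s['tool_pos'],s['tool_rot'])
E
```

```text
time: 24.67
tool_pos: [0.443, 0.0186, 0.2294]
tool_rot: [3.136, -0.01, 0.233]
contact_force: [0.5, -0.4, -1.6]
opening: 0.027
time: 25.08
tool_pos: [0.4437, 0.0186, 0.2365]
tool_rot: [3.134, -0.013, 0.234]
contact_force: [-0.0, 0.1, 0.3]
opening: 0.0457
time: 25.5
tool_pos: [0.4397, 0.0192, 0.4237]
tool_rot: [3.14, 0.003, -0.036]
contact_force: [2.3, -0.6, -1.0]
opening: 0.046
time: 25.67
tool_pos: [0.4546, 0.0194, 0.4544]
tool_rot: [3.139, -0.013, -0.041]
contact_force: [0.3, -0.2, -0.2]
opening: 0.046
[0.45456739 0.01943976 0.45439702] [ 3.13868914 -0.01313427 -0.04080664]
```

View pics/w12c.png

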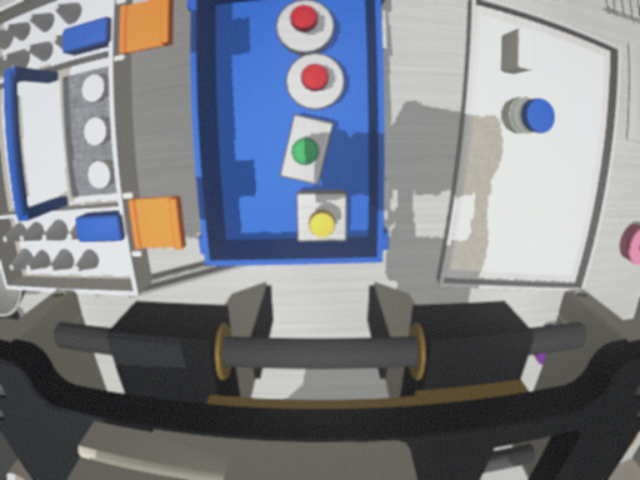

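All four cutters stand in the compartment at (303,18), (315,77), (305,150) and (321,223). The baking tray holds only the jar and timer. Back to the handle.

```bash
python3 -m creep '[[[14,37,0,0,0.3,0.5],[14,37,0,0,0,0.5],[14,37,0,0,0,0],[14,37,0,0,0,0],[14,37,0,0,0,0]]]'; python3 -m creep '[[[14,37,0,0,0,0],[10,26,0,0,0,0],[0,0,0,0,0,0],[0,0,-20,0,0,0],[0,0,0,0,0,0]]]'
python3 - <<'E'
from f import *
s,im=snap('wrist','w13');c=cv2.cvtColor(im,cv2.COLOR_BGR2HSV);print(s['tool_pos'],s['tool_rot'],proj('wrist',[.551,.277,.194],s))
cv2.imwrite('pics/w13c.png',cv2.resize(im,(512,384)))
E
```

```text
time: 26.13
tool_pos: [0.5213, 0.2045, 0.4484]
tool_rot: [3.133, 0.004, -0.034]
contact_force: [0.9, 0.2, 0.7]
opening: 0.046
time: 26.55
tool_pos: [0.5442, 0.2783, 0.4166]
tool_rot: [3.129, 0.021, -0.023]
contact_force: [-0.1, -0.8, -1.1]
opening: 0.046
[0.54416177 0.27827394 0.41661803] [ 3.1288027   0.02094314 -0.02255461] (np.float64(253.55056809022415), np.float64(199.56901916684427))
```

View pics/w13c.png

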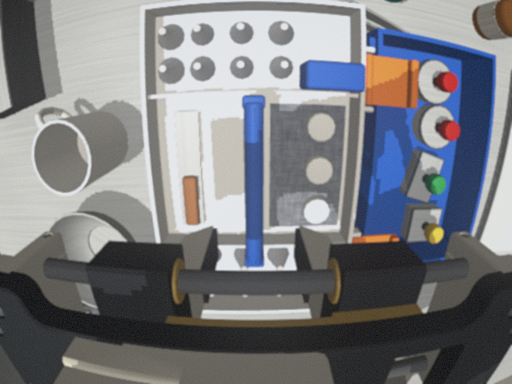

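The bar runs from (254,100) to (255,262), midway between the jaws.

```bash
python3 -m creep '[[[4,0,-20,0.7,-1.2,0],[2,-1,-25,0,0,0],[0,0,-18,0,0,0],[0,0,-5,0,0,0],[0,0,0,0,0,0]]]'; python3 -m creep '[[[0,0,0,0,0,0],[0,0,0,0,0,0],[0,0,0,0,0,0],[0,0,0,0,0,0],[0,0,0,0,0,0]]]' 1 40
```

```text
time: 27.02
tool_pos: [0.5496, 0.273, 0.3524]
tool_rot: [-3.141, -0.005, -0.026]
contact_force: [0.5, -0.5, -0.1]
opening: 0.0461
time: 27.43
tool_pos: [0.5501, 0.2728, 0.3582]
tool_rot: [-3.135, -0.012, -0.027]
contact_force: [-1.3, 10.0, 1.0]
opening: 0.0172
```

```bash
python3 -m creep '[[[0,0,0,0,0,0],[0,0,0,0,0,0],[0,3,-10,-0.3,0.6,0],[0,2,-8,0,0,0],[0,0,0,0,0,0]]]' 0.2; python3 -m creep '[[[0,0,0,0,0,0],[0,0,0,0,0,0],[0,0,0,0,0,0],[0,0,0,0,0,0],[0,0,0,0,0,0]]]' 1 40
```

```text
time: 27.85
tool_pos: [0.5501, 0.2787, 0.3411]
tool_rot: [-3.14, -0.005, -0.026]
contact_force: [-0.5, -0.1, -0.6]
opening: 0.0363
time: 28.27
tool_pos: [0.5501, 0.2773, 0.3391]
tool_rot: [3.138, -0.001, -0.026]
contact_force: [-0.7, -0.5, 0.2]
opening: 0.0126
```

```bash
python3 -m creep '[[[0,-9,9,0,0,0],[0,-10,8,0,0,0],[0,-11,8,0,0,0],[0,-12,6,0,0,0],[0,-12,6,0,0,0]]]'; python3 -m creep '[[[0,-13,4,0,0,0],[0,-13,3,0,0,0],[0,-13,1,0,0,0],[0,-13,1,0,0,0],[0,-13,-1,0,0,0]]]'
```

```text
time: 28.68
tool_pos: [0.5493, 0.2272, 0.3757]
tool_rot: [-3.133, 0.0, -0.022]
contact_force: [2.4, 1.9, -10.0]
opening: 0.0127
time: 29.1
tool_pos: [0.5479, 0.1598, 0.3869]
tool_rot: [-3.126, -0.001, -0.019]
contact_force: [-0.5, 4.0, -0.7]
opening: 0.0132
```

```bash
python3 -m creep '[[[0,-13,-2,0,0,0],[0,-13,-4,0,0,0],[0,-13,-5,0,0,0],[0,-12,-6,0,0,0],[0,-12,-7,0,0,0]]]'; python3 -m creep '[[[0,-11,-9,0,0,0],[0,-10,-9,0,0,0],[0,-9,-10,0,0,0],[0,-8,-11,0,0,0],[0,-7,-12,0,0,0]]]'
```

```text
time: 29.52
tool_pos: [0.5467, 0.0911, 0.3618]
tool_rot: [-3.123, -0.0, -0.02]
contact_force: [4.5, 10.2, -14.0]
opening: 0.0128
time: 29.93
tool_pos: [0.5461, 0.0441, 0.3049]
tool_rot: [-3.111, 0.001, -0.023]
contact_force: [3.5, 16.5, -7.2]
opening: 0.0127
```

```bash
python3 -m creep '[[[0,-3,-8,0,0,0],[0,-1,-6,0,0,0],[0,0,-5,0,0,0],[0,0,-5,0,0,0],[0,0,-4,0,0,0]]]'
```

```text
time: 30.35
tool_pos: [0.5452, 0.0403, 0.2955]
tool_rot: [-3.101, -0.015, -0.023]
contact_force: [-9.0, 6.7, 22.0]
opening: 0.0125
```

Tray pressed home (22 N reaction, z at home level). I release and go over the left clip.

```bash
python3 -m creep '[[[0,0,0,0,0,0],[0,0,0,0,0,0],[0,0,0,0,0,0],[0,0,0,0,0,0],[0,0,15,0,0,0]]]' 0 25; python3 -m creep '[[[0,0,35,-1,0.5,0],[0,0,35,-1,0.3,0],[-16,-25,0,-0.3,0,0],[-24,-34,0,0,0,0],[-24,-34,0,0,0,0]]]';python3 -m creep '[[[-15,-30,0,0,0,0],[0,-5,0,0,0,0],[0,0,-15,0,0,0],[0,0,0,0,0,0]]]' 1 25
python3 - <<'E'
from f import *
s,im=snap('wrist','w14');print(s['tool_pos'],s['tool_rot'],proj('wrist',[.466,-.089,.118],s))
a,im2=snap('scene','s14')
cv2.imwrite('pics/v14.png',np.vstack([cv2.resize(im[80:290,100:440],(680,420)),im2[130:290,180:350].repeat(1,0).repeat(4,1)[:, :680]]))
E
```

```text
time: 30.77
tool_pos: [0.544, 0.0366, 0.3114]
tool_rot: [-3.104, -0.015, -0.024]
contact_force: [-1.3, 0.2, -0.3]
opening: 0.0411
time: 31.18
tool_pos: [0.482, -0.0569, 0.3831]
tool_rot: [3.134, -0.003, -0.018]
contact_force: [0.7, -1.1, 0.3]
opening: 0.0456
time: 31.52
tool_pos: [0.4624, -0.1001, 0.3672]
tool_rot: [3.131, -0.001, -0.025]
contact_force: [-1.0, 1.3, -0.3]
opening: 0.024
[ 0.4624367  -0.10007573  0.36719669] [ 3.13102101e+00 -7.80469965e-04 -2.52219315e-02] (np.float64(239.00670262158587), np.float64(198.46799535617964))
```

View pics/v14.png

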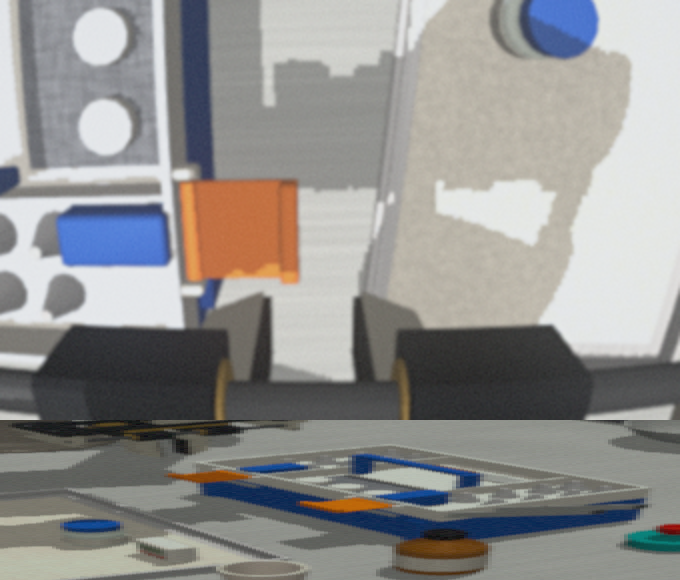

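Tray is down. The left clip's rib centre is at (288,230) in the crop, which is pixel (244,195).

```bash
python3 - <<'E'
from h import *
s={'tool_pos':[.46244,-.10008,.3672],'tool_rot':[3.13102,-.00078,-.02522]}
print(at('wrist',244,195,.118,s),at('wrist',244,195,.125,s))
E
python3 -m creep '[[[0,0,0,0,0,0]]]'
```

```text
[ 0.4688752  -0.09320427  0.118     ] [ 0.47121176 -0.09347218  0.125     ]
time: 31.7
tool_pos: [0.464, -0.0993, 0.3696]
tool_rot: [3.13, -0.005, -0.023]
contact_force: [0.1, 0.5, -0.2]
opening: 0.0096
```

```bash
python3 -m creep '[[[3,7,-12,0.6,0.3,0],[1,1,-20,0,0,0],[0,0,-12,0,0,0],[0,0,-5,0,0,0],[0,0,0,0,0,0]]]' 1; python3 -m creep '[[[0,0,-6,0,0,0],[0,0,-6,0,0,0],[0,0,-3,0,0,0]]]'
```

```text
time: 32.12
tool_pos: [0.4704, -0.087, 0.3183]
tool_rot: [-3.141, -0.002, -0.019]
contact_force: [-0.1, 0.1, 0.5]
opening: 0.0002
time: 32.37
tool_pos: [0.4713, -0.0859, 0.303]
tool_rot: [-3.141, -0.004, -0.017]
contact_force: [-0.8, -0.2, -0.6]
opening: 0.0005
```

```bash
python3 -m creep '[[[0,-6,-4,0,0,0],[0,0,-6,0,0,0],[0,0,-7,0,0,0],[0,0,-7,0,0,0]]]'; python3 -m creep '[[[0,0,-8,0,0,0],[0,0,-8,0,0,0],[0,0,-8,0,0,0],[0,0,-8,0,0,0]]]'
```

```text
time: 32.7
tool_pos: [0.4718, -0.0931, 0.2793]
tool_rot: [3.14, -0.007, -0.017]
contact_force: [-2.3, 5.8, 11.5]
opening: 0.0003
time: 33.03
tool_pos: [0.472, -0.0936, 0.2471]
tool_rot: [3.14, -0.012, -0.019]
contact_force: [0.0, -0.2, -0.1]
opening: 0.0004
```

```bash
python3 -m creep '[[[0,-3,25,0,0.5,0],[0,0,30,0,0,0],[10,0,15,0,0,0],[35,0,0,0,0,0],[40,0,0,0,0,0]]]'; python3 -m creep '[[[40,0,0,0,0,0],[30,0,0,0,0,0],[0,0,0,0,0,0]]]'
python3 - <<'E'
from f import *
s,im=snap('wrist','w15');print(s['tool_pos'],s['tool_rot'],proj('wrist',[.639,-.096,.118],s))
a,im2=snap('scene','s15')
cv2.imwrite('pics/v15.png',np.hstack([cv2.resize(im[80:300,100:400],(400,293)),cv2.resize(im2[150:260,200:350],(400,293))]))
E
```

```text
time: 33.45
tool_pos: [0.5527, -0.0966, 0.314]
tool_rot: [-3.138, 0.014, -0.023]
contact_force: [1.9, -0.9, 0.8]
opening: 0.0005
time: 33.7
tool_pos: [0.63, -0.0968, 0.3122]
tool_rot: [-3.139, 0.009, -0.023]
contact_force: [-1.5, 0.7, -0.5]
opening: 0.0006
[ 0.62999255 -0.09679741  0.31220716] [-3.1385802  0.0087478 -0.0233061] (np.float64(255.36394912933395), np.float64(215.64995077597735))
```

View pics/v15.png

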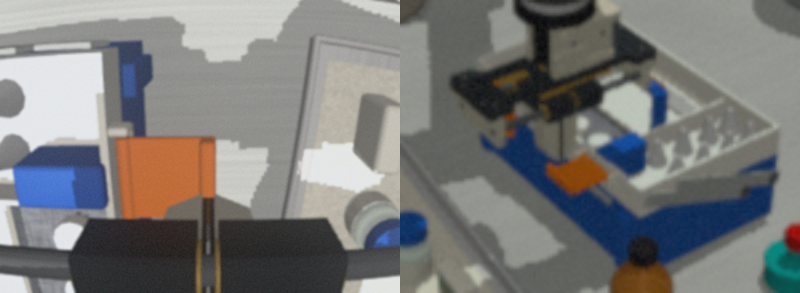

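The fingers line up with the right rib (208,165), and the left clip hangs down at the wall (508,120 in the right-hand crop).

```bash
python3 -m creep '[[[6,0,-4,0,0,0],[0,0,-6,0,0,0],[0,0,-7,0,0,0],[0,0,-7,0,0,0],[0,0,-8,0,0,0]]]'; python3 -m creep '[[[0,0,-8,0,0,0],[0,0,-8,0,0,0],[0,0,-8,0,0,0],[0,0,-8,0,0,0]]]'; python3 -m creep '[[[0,-3,25,0,0.5,0],[0,0,30,0,0,0],[0,0,40,0,0,0],[0,-10,40,0,0,0],[0,-30,30,0,0,0]]]';python3 -m creep '[[[-25,-25,20,0,0,0],[-25,-25,20,0,0,0],[-25,-25,0,0,0,0],[0,0,0,0,0,0]]]';  python3 - <<'E'
from f import *
s,im=snap('wrist','w16')
a,im2=snap('scene','s16');a,im3=snap('side','d16')
cv2.imwrite('pics/v16.png',np.vstack([np.hstack([cv2.resize(im,(400,300)),cv2.resize(im2[150:260,200:350],(400,300))]),np.hstack([cv2.resize(im2,(400,300)),cv2.resize(im3[140:260,180:340],(400,300))])]))
E
```

```text
time: 34.22
tool_pos: [0.6301, -0.0977, 0.2796]
tool_rot: [-3.139, 0.012, -0.025]
contact_force: [-1.1, 3.6, 10.5]
opening: 0.0004
time: 34.55
tool_pos: [0.6288, -0.0976, 0.2495]
tool_rot: [-3.14, 0.005, -0.026]
contact_force: [-0.1, 0.6, -0.2]
opening: 0.0005
time: 34.97
tool_pos: [0.6236, -0.1361, 0.4031]
tool_rot: [-3.129, 0.046, -0.021]
contact_force: [2.0, -0.7, 0.7]
opening: 0.0004
time: 35.3
tool_pos: [0.5455, -0.2167, 0.4489]
tool_rot: [-3.135, 0.038, -0.022]
contact_force: [0.5, -0.6, -0.4]
opening: -0.0001
```

View pics/v16.png

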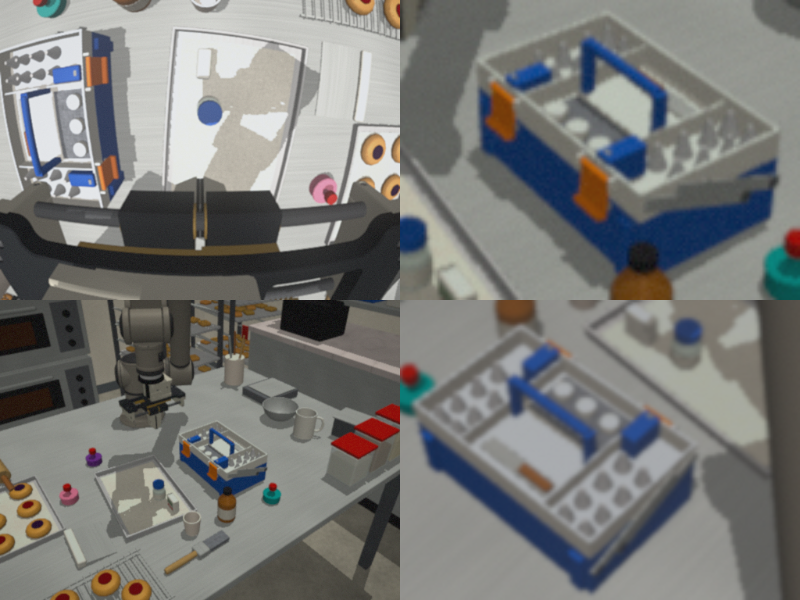

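Both clips hang shut against the front wall ((502,110) and (593,188)). The tray is flush on the case, the baking tray holds only the jar and timer, and the arm is clear. I hand in now.

```bash
python3 -c "
from cell import robot
print(robot.hand_in())"
```

```text
the job is handed in; nothing more can be done
None
```

The case is packed and handed in. I swung the tray fully over and put all four cutters from the baking tray (two red rounds, green oblong, yellow square) upright in the compartment. Then I swung the tray home and pressed both orange clips shut.

**What went off plan:**
- The yellow cutter got shifted about 35 mm before I reached it, so I located it again before gripping.
- My first grip on the second red cutter, and on the handle for the return swing, was too high. I reopened and went lower both times.

**Last checks:**
- All four cutters were seen standing in the compartment before I closed the tray.
- I pressed the tray down until it pushed back with 22 N, and the final pictures show it flush on the case.
- Each clip resisted with about 11 N, then dropped to zero. In the final pictures both hang against the front wall.
- The jar, timer and other things in view look unmoved, and the arm is clear with no force on it.

None of these final checks failed or disagreed. The tray and clip angles were judged from the pictures, forces and heights, because the robot does not report them.

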